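# Scrape off a sample box, try its lid, free the bolt if caught and hold the lid open

## Robot

A 7-joint arm with a two-finger parallel gripper is mounted at the origin on a cart in front of the work surface, level with it; the furniture and walls round the work are solid. World frame = base frame: x ahead of the robot, y to its left, z up, the work surface at z = 0. Lengths are in m, angles in degrees, forces in N, time in s.
With the tool pointing down it reaches from about 0.425 to 0.875 m from the base axis. Payload 4.7 kg.
Tool frame: the origin (TCP) lies at the very end of the fingers, on their centre line; the grasp point (between the pads) lies 19 mm behind it; z points along the fingers, y is the direction in which the jaws open and shut (so a half turn about z gives the same grasp; the last joint's range is limited). The gripper opens to 85 mm and grips with 20 to 120 N. Pads are 22 mm wide; open, the fingers measure 114 mm over their backs; the gripper's body (76 mm by 85 mm) begins 54 mm behind the grasp point. The pads swing forward as they close: fully open they stand 13 mm farther back than shut.
Start: joints at [-69.494, 18.392, -4.016, 83.108, 1.295, 78.541, -3.26], TCP at [0.219, 0.612, 0.231] pointing down, gripper open.
Joint ranges: [-163.93, 163.93], [-17.29, 119.83], [-79.2, 71.16], [3.27, 140.29], [-89.18, 269.18], [5.43, 117.66], [-154.24, 154.24]. Speed limits (degrees/s): [147.25, 147.25, 180, 180, 180, 180, 180].

## Interface

Orientations are given as a 3x3 rotation matrix whose columns are the frame's x, y, z axes.
In Python, from cell import monitor, snapshot, camera_info, arm, masks_of gives the robot as it stands.
- The arm moves only by the tool step_arm, never from a script. Its arguments are lists of equal length, an entry for each row: "xyz": the shift along the tool's x, y, z in mm, a list of three; "angular": the turn, a rotation vector about the tool's x, y, z in rad, a list of three; "hand": the finger opening in mm, from 0 to 85.4. A call has 1 to 12 rows; each row shifts and turns the commanded pose from where the row before left it, along the tool's axes as they then stand; what a row does not reach is not made up. A row lasts 1/12 s, in which the tool goes at most 41.7 mm and 7.16 degrees, less where a joint would pass 70% of its speed; a pose out of reach is approached as far as the arm can. A call with a gripper value outside its range is refused whole. The fingers move at their own pace and stop on an object; the grip force is fixed at half the most. Time passes only in rows, so rows that do not move let the fingers close. It gives the time, the measured TCP pose, the force and the opening at its end, in the units of the state.
- monitor.observe(): the state, without advancing time (a new reading comes with each control period).
- snapshot(name): name is "scene" or "top" or "wrist"; returns the picture (384x512x3 uint8, red, green, blue); there is no depth.
- camera_info(name): a dict with "mtx" (3x3 intrinsics, pixels), "R" (3x3) and "t" (3): a world point X has camera coordinates R X + t. Camera axes: x right, y down, z forward; pixel columns grow to the right and rows downward; lengths in m; the calibration is good to about 2 mm. A picture is of the moment at which its call begins: read the wrist's pose just before it. camera_info takes no time and is no camera call; for the wrist camera it gives the pose at the moment of the call.
- arm.hand_in(): hands the job in, once; it reports no verdict.
Trained networks look in the newest picture that a camera, given by its name, has taken for a name from the list of things; names that differ only in an ending like _2 or _b are one class to them, and where a whole thing is asked for, a point or a joint stands for the part that bears it (a point fixed in the world has none). Each returns a list of dicts, best first, with "p" (0 to 1); they miss things now and then, are a little off and sometimes report something else, mostly with a low value. They report only what shows in the picture. A call takes as long as a camera call. They do not tell look-alikes from the thing itself.
- masks_of(camera, name): "pixels" (384x512 bool, what is visible of it) and "location" ([column, row] in pixels, amid what is visible of it).
The state is a dict: "clock": time; "joints": joint angles; "joint_vel": joint speeds; "tau": joint torques, N m; "position": TCP position; "orientation": TCP orientation; "force": force on the tool from outside, world axes, zero at the start; "moment": the same for the moment, N m; "opening": finger opening in m.
Only numpy, scipy, OpenCV 4.12 (cv2) and the standard library are available. Lean on these libraries where they do the work, as an engineer would, in place of code of your own. Each camera call takes 0.05 s, during which the arm holds its last target. There are 200 camera calls.

## Task

Take the wooden scraper block and push the three stone chips off the lid of the sample box onto the worktop with it, without touching the chips with the gripper, then put the block back down on the worktop. Then, before moving the slide bolt, tug the lid upward by its knob to learn whether the bolt has caught it; if it is caught, draw the bolt back. Lift the lid by its knob to about half open (some 45 degrees) and finish there still holding it: it falls shut if let go; leave the other things on the worktop where they are.

Things in the scene. Friction and masses are not known exactly. Their poses are not given: they have to be found in the camera images.
- sample_box: fixed grey metal box, 150 (x) x 220 (y) x 58 mm; origin under its centre, on the worktop; x away from the robot, y left along the front; yaw within 0.15. Flat closed lid top: 154 x 224 mm, 65 mm above the worktop. Lid hinge along box y at box x = 79, height 60 mm. A slide bolt in two straps (tops at 75 mm) sits on the front, right of the middle, projecting to box x = -100
- sample_lid (a joint): lid angle: 0 shut, grows as the front edge rises, 1.7 at the stop. The lid weighs 0.35 kg, has no stay and falls shut. When the bolt has caught it, it rises by only about 0.03 (5 mm at the knob) before it stops hard; when not, it opens freely
- lift_knob (a point): centre of the lid's lift knob, a steel barrel 16 mm across, 24 mm long along box y, on a short stem from the lid's front edge; shut: box x = -99, y = 60, 56 mm above the worktop. Pinch its flat ends from above, fingers along box y, opened 60 mm at most beforehand (bolt nearby). It turns between the pads, so the gripper may stay upright on the lid's 178 mm arc
- bolt_pin (a point): top centre of the bolt's upright steel pin, 12 mm across, from 70 to 105 mm above the worktop, at box x = -88. It slides along box y from -54 mm (home) to -84 mm (drawn fully back, to the right) against about 2 N friction, stays where left, and starts anywhere between. The bolt's nose lies over a lug on the lid when home and clears it about half way
- scraper: loose wooden scraper block, 0.18 kg: foot 120 (x) x 32 (y) x 22 mm with rubber sole, on it an upright grip rib 80 (x) x 18 (y) mm from 22 to 59 mm above the sole. Origin: centre of the sole; x along its length. Stands on the worktop to the right of the box, its length pointing roughly away from the robot
- chip_1: loose grey stone chip about 21 x 18 x 11 mm, 12 g, lying on the lid; origin: centre of its underside. At the start all chips lie within 35 mm of the lid's middle in box x, and between box y = -45 and +70 mm
- chip_2: stone chip like chip_1
- chip_3: stone chip like chip_1
- soil_tin: bystander: round grey soil tin, 77 mm wide, 36 mm tall, origin under its centre
- cutting_ring: bystander: round steel cutting ring, 64 mm wide, 29 mm tall, origin under its centre
- slotted_weight: bystander: slotted steel weight, 50 mm wide, 20 mm tall, origin under its centre
There are look-alikes about, which are no part of the job. There is more than one size of the scraper; the one meant has the size given above.

How it is judged:
By the outcome, as a careful person would: the job done as asked, in the order asked, and still so for the second after the job is handed in, while the arm keeps its last pose, push and grip.
It also fails if it takes over 70 s, if anything falls off the work surface, if the arm or the gripper's body presses on something with over 40 N, if the wrist force passes 120 N, or if a joint passes its speed limit or range.

## Working session

There is one attempt and no reset: what is moved stays moved. The work goes in short steps, Python scripts to look and compute and a tool call to move; the robot and the scene stay as the last step left them, time stands still between calls to the robot, and variables do not carry over. Pictures are saved under pics/ and viewed, about 8 in all and at most 12, crops included, and the job is handed in when it is done.

Besides the shell and the picture viewer there is one more tool, called after "Call:" as a command line: name --argument value ..., lists and objects as JSON in quotes. step_arm: Moves the arm, as the interface text tells. Its arguments: {"type":"object","properties":{"xyz":{"type":"array"},"angular":{"type":"array"},"hand":{"type":"array"}},"required":["xyz","angular","hand"]}

```bash
mkdir -p pics; ls
cat > h.py <<'E'
import numpy as np, cv2
from cell import monitor, snapshot, camera_info, arm, masks_of
def save(im,n): cv2.imwrite('pics/'+n+'.png', cv2.cvtColor(im,cv2.COLOR_RGB2BGR))
def ray(cam,px,z,ci=None):
    c=ci or camera_info(cam); M=np.array(c['mtx']);R=np.array(c['R']);t=np.array(c['t'])
    d=R.T@np.linalg.inv(M)@np.array([px[0],px[1],1.]); o=-R.T@t
    return o+d*(z-o[2])/d[2]
def proj(cam,X,ci=None):
    c=ci or camera_info(cam); v=np.array(c['R'])@np.array(X)+np.array(c['t']); p=np.array(c['mtx'])@v
    return p[:2]/p[2]
E
python3 - <<'E'
from h import *
s=monitor.observe();print(s['clock'],s['position'],np.round(s['orientation'],3).tolist(),s['opening'])
a=snapshot('scene');b=snapshot('top')
save(np.hstack([a,b])[:, :],'x0'); im=cv2.resize(np.vstack([a,b]),None,fx=1,fy=1)
save(cv2.resize(b,(800,600)),'top0'); save(cv2.resize(a,(800,600)),'scene0')
for cam in ['top']:
  c=camera_info(cam); print(cam, np.round(-np.array(c['R']).T@np.array(c['t']),3), np.round(c['mtx'],1).tolist())
  for n,z in [('sample_box',.065),('lift_knob',.064),('bolt_pin',.105),('scraper',.059),('chip_1',.076),('soil_tin',.036),('cutting_ring',.029),('slotted_weight',.02)]:
    for m in masks_of(cam,n)[:5]:
      print(n,round(m['p'],2),np.round(m['location'],1),m['pixels'].sum(),np.round(ray(cam,m['location'],z)[:2],3))
E
```

```text
pics
0.0 [0.21898007 0.61142866 0.23024112] [[-0.941, 0.337, -0.001], [0.337, 0.941, -0.002], [-0.0, -0.002, -1.0]] 0.08547714405003408
top [0.409 0.002 1.363] [[421.5, 0.0, 255.3], [0.0, 421.5, 189.5], [0.0, 0.0, 1.0]]
sample_box 0.92 [238.5 180.7] 3753 [0.55  0.069]
lift_knob 0.8 [232.1 181.4] 3642 [0.548 0.089]
bolt_pin 0.52 [248.9 206.8] 142 [0.467 0.036]
scraper 0.71 [304.6 160. ] 219 [ 0.614 -0.137]
scraper 0.69 [367.7 209.8] 414 [ 0.458 -0.329]
scraper 0.57 [335.  187.4] 172 [ 0.527 -0.23 ]
scraper 0.28 [252.6 206.9] 123 [0.468 0.026]
scraper 0.16 [152.6 159.8] 339 [0.618 0.339]
chip_1 0.6 [218.5 175.5] 52 [0.565 0.13 ]
soil_tin 0.89 [346.1 145.4] 470 [ 0.664 -0.272]
cutting_ring 0.91 [152.6 159. ] 356 [0.625 0.347]
slotted_weight 0.65 [314.  235.1] 183 [ 0.38  -0.167]
```

View pics/top0.png

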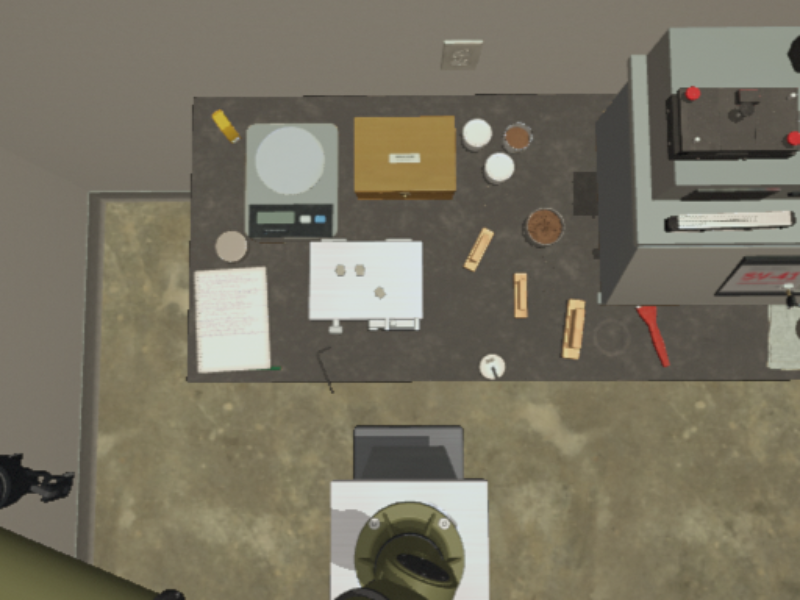

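View pics/scene0.png

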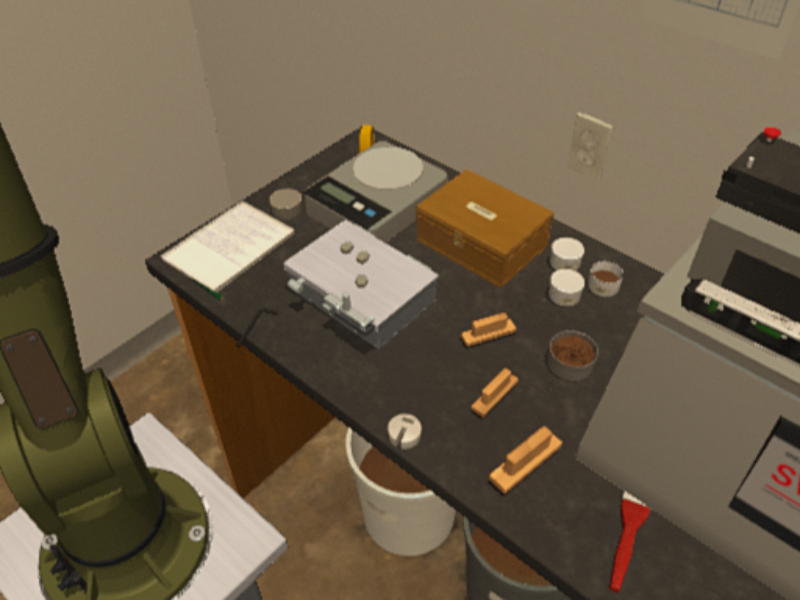

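The views show the box at about (366,280) in the top view, with three chips at (340,270), (360,270) and (380,293). There are three scrapers. The largest is at (573,328), next to the tall shaker, whose front left corner is at (598,303). Next I'll measure sizes and poses.

Run:
```python
from h import *
b=snapshot('top')
hsv=cv2.cvtColor(b,cv2.COLOR_RGB2HSV)
wood=((hsv[...,0]>8)&(hsv[...,0]<25)&(hsv[...,1]>70)&(hsv[...,2]>130)).astype(np.uint8)
n,l,st,c=cv2.connectedComponentsWithStats(wood)
def rect(mask,z):
    ys,xs=np.nonzero(mask); P=np.array([ray('top',(x,y),z)[:2] for x,y in zip(xs,ys)],np.float32)
    r=cv2.minAreaRect(P); return np.round(r[0],4),np.round(r[1],4),round(r[2],1)
for i in range(1,n):
    if 60<st[i,4]<900 and 290<c[i][0]<400: print('wood',c[i],st[i,4],rect(l==i,.022))
m=((hsv[...,2]>165)&(hsv[...,1]<40)).astype(np.uint8); m[:, :195]=0;m[:,275:]=0;m[:150]=0;m[206:]=0
m=cv2.morphologyEx(m,cv2.MORPH_OPEN,np.ones((5,5)))
print('lid',rect(m,.065),m.sum())
for p,z in [((598,303),0),((598,110),0),((335,326),.064),((393,322),.08),((340,270),.076),((360,270),.076),((380,293),.076),((492,367),.02)]:
    print(p,np.round(ray('top',np.array(p)/1.5625,z)[:2],3))
crop=b[140:230,190:400]; save(cv2.resize(crop,(800,343),interpolation=cv2.INTER_CUBIC),'crop')
mm=masks_of('top','chip_1'); print([(round(x['p'],2),np.round(ray('top',x['location'],.076)[:2],3)) for x in mm])
for p in [(.452,-.334),(.44,-.39)]: print(np.round(proj('top',[*p,.022]),1))
```

```text
wood [305.930131   159.41921397] 229 (array([ 0.6224, -0.1449]), array([0.0258, 0.0915]), 62.9)
wood [332.58590308 188.74449339] 227 (array([ 0.5275, -0.2296]), array([0.0254, 0.0867]), 88.9)
wood [367.         210.23529412] 374 (array([ 0.4581, -0.3357]), array([0.0357, 0.1197]), 81.9)
wood [315.00874636 266.3877551 ] 343 (array([ 0.2858, -0.1664]), array([0.1343, 0.053 ]), 80.7)
wood [340.10386965 344.42769857] 491 (array([ 0.0409, -0.2387]), array([0.12  , 0.1012]), 80.4)
wood [338.50549451 375.03846154] 182 (array([-0.0439, -0.2378]), array([0.0424, 0.0996]), 29.2)Traceback (most recent call last):
  File "<stdin>", line 13, in <module>
  File "<stdin>", line 7, in rect
  File "h.py", line 5, in ray
    c=ci or camera_info(cam); M=np.array(c['mtx']);R=np.array(c['R']);t=np.array(c['t'])
            ~~~~~~~~~~~^^^^^
ValueError: time passes only in moves, steps and waits
```

Run:
```python
from h import *
ci=camera_info('top'); R=lambda p,z: ray('top',p,z,ci)
b=snapshot('top')
hsv=cv2.cvtColor(b,cv2.COLOR_RGB2HSV)
def rect(mask,z):
    ys,xs=np.nonzero(mask); P=np.array([R((x,y),z)[:2] for x,y in zip(xs,ys)],np.float32)
    r=cv2.minAreaRect(P); return np.round(r[0],4),np.round(r[1],4),round(r[2],1)
m=((hsv[...,2]>165)&(hsv[...,1]<40)).astype(np.uint8); m[:, :195]=0;m[:,275:]=0;m[:150]=0;m[206:]=0
m=cv2.morphologyEx(m,cv2.MORPH_OPEN,np.ones((5,5)))
print('lid',rect(m,.065),m.sum())
for p,z in [((598,303),0),((598,110),0),((335,326),.064),((393,322),.08),((340,270),.076),((360,270),.076),((380,293),.076),((492,367),.02)]:
    print(p,np.round(R(np.array(p)/1.5625,z)[:2],3))
crop=b[145:225,190:300]; save(cv2.resize(crop,(792,576),interpolation=cv2.INTER_CUBIC),'crop')
mm=masks_of('top','chip_1'); print([(round(x['p'],2),np.round(R(x['location'],.076)[:2],3)) for x in mm])
```

```text
lid (array([0.5583, 0.085 ]), array([0.2202, 0.1562]), 89.6) 3479
(598, 303) [ 0.511 -0.393]
(598, 110) [ 0.921 -0.406]
(335, 326) [0.463 0.144]
(393, 322) [0.47  0.029]
(340, 270) [0.573 0.133]
(360, 270) [0.573 0.094]
(380, 293) [0.527 0.055]
(492, 367) [ 0.381 -0.17 ]
[(0.48, array([0.567, 0.134])), (0.48, array([0.551, 0.082]))]
```

View pics/crop.png

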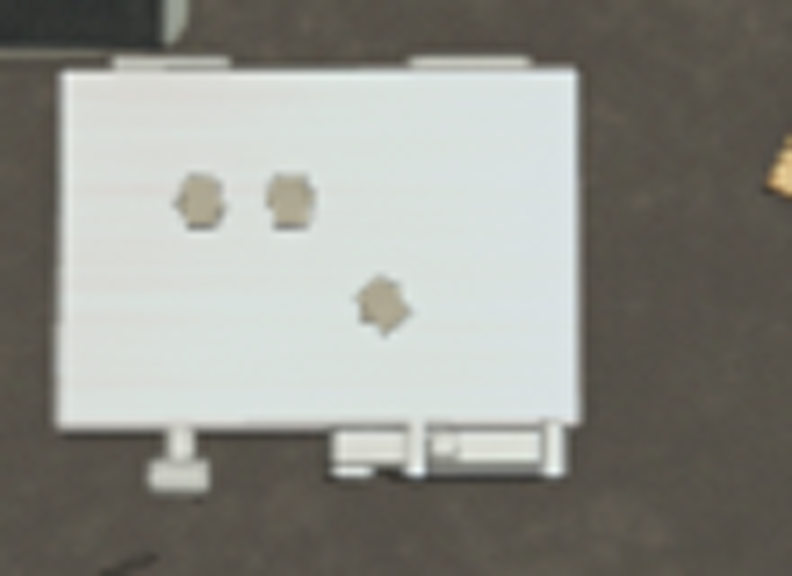

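The lid is centred near (0.558, 0.085) with yaw about 0. The knob shows at crop pixel (179,475). The pin is at (445,445), close to its home position. The right scraper is the 120 mm one, at (0.458, -0.336) with yaw -8°. I'll move in by way of the box.

Call:
step_arm --xyz '[[0,0,0],[0,0,0],[-28,-28,0],[-28,-28,0],[-28,-28,0],[-28,-28,0],[-28,-28,0],[-28,-28,0],[-28,-28,0],[-28,-28,0],[-28,-28,0],[-28,-28,0]]' --angular '[[0,0,-0.1],[0,0,-0.1],[0,0,0],[0,0,0],[0,0,0],[0,0,0],[0,0,0],[0,0,0],[0,0,0],[0,0,0],[0,0,0],[0,0,0]]' --hand '[60,60,60,60,60,60,60,60,60,60,60,60]'

```text
clock: 1.65
position: [0.457, 0.2931, 0.2318]
orientation: [[-0.99, 0.143, 0.001], [0.143, 0.99, 0.001], [-0.001, 0.001, -1.0]]
force: [0.9, 0.3, -0.4]
opening: 0.0598
```

Call:
step_arm --xyz '[[-5.5,-38,0],[-5.5,-38,0],[-5.5,-38,0],[-5.5,-38,0],[-5.5,-38,0],[-5.5,-38,0],[-5.5,-38,0],[-5.5,-38,0],[-5.5,-38,0],[-5.5,-38,0],[-5.5,-38,0],[-5.5,-38,0]]' --angular '[[0,0,0],[0,0,0],[0,0,0],[0,0,0],[0,0,0],[0,0,0],[0,0,0],[0,0,0],[0,0,0],[0,0,0],[0,0,0],[0,0,0]]' --hand '[60,60,60,60,60,60,60,60,60,60,60,60]'

```text
clock: 2.65
position: [0.4558, -0.1679, 0.2318]
orientation: [[-0.99, 0.143, 0.001], [0.143, 0.99, 0.001], [-0.001, 0.001, -1.0]]
force: [2.1, -0.4, -0.1]
opening: 0.0598
```

Call:
step_arm --xyz '[[-5.5,-38,0],[-5.5,-38,0],[-5.5,-38,0],[-5.5,-38,0],[0,0,0],[0,0,0]]' --angular '[[0,0,0],[0,0,0],[0,0,0],[0,0,0],[0,0,0],[0,0,0]]' --hand '[60,60,60,60,60,60]'

```text
clock: 3.15
position: [0.4549, -0.3222, 0.2312]
orientation: [[-0.989, 0.149, -0.001], [0.149, 0.989, -0.001], [0.001, -0.002, -1.0]]
force: [0.3, 0.7, 0.3]
opening: 0.0602
```

```bash
cat > scr.py <<'E'
from h import *
ci=camera_info('wrist'); b=snapshot('wrist'); s=monitor.observe()
print(s['position'],np.round(s['joints'],1)); save(b,'w1')
hsv=cv2.cvtColor(b,cv2.COLOR_RGB2HSV)
wood=((hsv[...,0]>8)&(hsv[...,0]<25)&(hsv[...,1]>70)&(hsv[...,2]>130)).astype(np.uint8)
n,l,st,c=cv2.connectedComponentsWithStats(wood)
for i in range(1,n):
    if st[i,4]>300:
        P=np.array([ray('',(x,y),.022,ci)[:2] for y,x in np.argwhere(l==i)],np.float32); r=cv2.minAreaRect(P)
        print(c[i],st[i],np.round(r[0],4),np.round(r[1],4),r[2])
E
python3 scr.py
```

```text
[ 0.45578154 -0.31989921  0.23109315] [-10.1   8.5  47.1  98.1  -6.4  76.2 119.8]
[190.77687204  34.11404739] [    0     0   512    99 26375] [ 0.31   -0.3154] [0.0855 0.5057] 0.031209127977490425
[248.71259542 176.3629771 ] [ 213  106   70  124 2620] [ 0.4629 -0.3339] [0.0735 0.1358] 86.09581756591797
[343.59067358 197.17720207] [331 168  32  78 965] [ 0.5225 -0.2308] [0.0921 0.0291] 0.19106143712997437
[425.9717564  270.69991174] [ 399  237   55   61 1133] [ 0.6138 -0.1391] [0.0472 0.0788] 62.6129035949707
[314.01181335 325.83225044] [ 288  304   51   47 1693] [ 0.6687 -0.2831] [0.0599 0.0642] 67.40026092529297
```

View pics/w1.png

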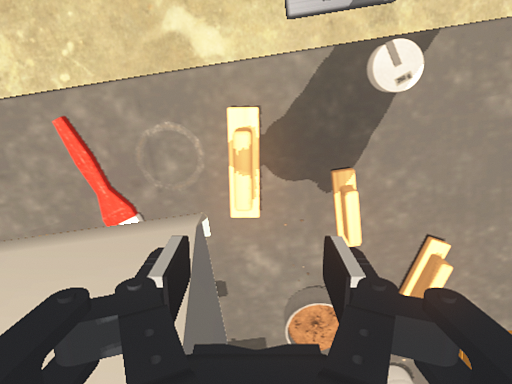

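The scraper is upright at pixel (244,162), with its foot corners at about (227,107), (259,107), (231,218) and (260,217). The shaker corner is at (205,215).

Run:
```python
from h import *
ci=camera_info('wrist')
print(np.round(-np.array(ci['R']).T@np.array(ci['t']),3))
for p,z in [((227,107),.022),((259,107),.022),((231,218),.022),((260,217),.022),((205,214),0),((0,242),0),((209,236),0),((224,335),0)]: print(p,np.round(ray('',p,z,ci),4))
for dy in(-.009,.009):
  for dx in (-.04,.04):
    a=np.radians(-8.1); print(proj('',[.458+dx*np.cos(a)-dy*np.sin(a),-.335+dx*np.sin(a)+dy*np.cos(a),.059],ci))
```

```text
[ 0.386 -0.309  0.374]
(227, 107) [ 0.3961 -0.3404  0.022 ]
(259, 107) [ 0.4008 -0.3082  0.022 ]
(231, 218) [ 0.5154 -0.3562  0.022 ]
(260, 217) [ 0.5189 -0.324   0.022 ]
(205, 214) [ 0.5141 -0.3887  0.    ]
(0, 242) [ 0.5137 -0.6409  0.    ]
(209, 236) [ 0.5425 -0.3892  0.    ]
(224, 335) [ 0.6848 -0.3955  0.    ]
[229.69256681 131.4519841 ]
[231.73742779 212.65849183]
[249.0995748  131.38113363]
[249.8608443  212.59787381]
```

Call:
step_arm --xyz '[[6,-12,0],[0,0,35],[0,0,35],[0,0,35],[0,0,35],[0,0,30],[0,0,0],[0,0,0]]' --angular '[[0,0,-0.01],[0,0,0],[0,0,0],[0,0,0],[0,0,0],[0,0,0],[0,0,0],[0,0,0]]' --hand '[60,60,60,60,60,60,60,60]'

```text
clock: 3.87
position: [0.4483, -0.3283, 0.0606]
orientation: [[-0.991, 0.131, -0.002], [0.131, 0.991, 0.002], [0.003, 0.002, -1.0]]
force: [0.3, -0.8, -0.1]
opening: 0.0601
```

Run:
```python
from h import *
s=monitor.observe();print(s['position'],np.round(s['force'],1),np.round(s['orientation'],3).tolist(),np.round(s['joints'],1))
```

```text
[ 0.4482705  -0.32829336  0.06060088] [ 0.3 -0.8 -0.1] [[-0.991, 0.131, -0.002], [0.131, 0.991, 0.002], [0.003, 0.002, -1.0]] [ -4.6  19.7  44.5 108.7 -16.2  58.2 129.4]
```

Call:
step_arm --xyz '[[0,-3,15],[0,0,16],[0,0,0],[0,0,0],[0,0,0],[0,0,0],[0,0,0],[0,0,0],[0,0,0],[0,0,0]]' --angular '[[0,0,0],[0,0,0],[0,0,0],[0,0,0],[0,0,0],[0,0,0],[0,0,0],[0,0,0],[0,0,0],[0,0,0]]' --hand '[60,60,60,0,0,0,0,0,0,0]'

```text
clock: 4.7
position: [0.4491, -0.3341, 0.0318]
orientation: [[-0.991, 0.133, 0.002], [0.133, 0.991, -0.0], [-0.002, -0.0, -1.0]]
force: [-0.9, 0.5, 7.7]
opening: 0.0173
```

Call:
step_arm --xyz '[[0,0,-20],[0,0,-35],[0,0,-40],[0,0,-40],[0,0,-35],[-2,25,0],[-2.5,37,0],[-2.5,37,0],[-2.5,37,0],[-2.5,37,0],[-2.5,37,0],[-2.5,37,0]]' --angular '[[0,0,0],[0,0,0],[0,0,0],[0,0,0],[0,0,0],[0,0,0],[0,0,0],[0,0,0],[0,0,0],[0,0,0],[0,0,0],[0,0,0]]' --hand '[0,0,0,0,0,0,0,0,0,0,0,0]'

```text
clock: 5.7
position: [0.4975, -0.0893, 0.2004]
orientation: [[-0.991, 0.134, 0.0], [0.134, 0.991, 0.001], [-0.0, 0.001, -1.0]]
force: [0.7, -0.6, -1.3]
opening: 0.0172
```

Call:
step_arm --xyz '[[-2.5,37,0],[-2.5,37,0],[-2.5,37,0],[-2.5,37,0],[-2.5,37,0],[-2.5,37,0],[0,38,0],[0,0,0],[0,0,0],[0,0,0]]' --angular '[[0,0,0],[0,0,0],[0,0,0],[0,0,0],[0,0,0],[0,0,0],[0,0,0],[0,0,-0.065],[0,0,-0.065],[0,0,0]]' --hand '[0,0,0,0,0,0,0,0,0,0]'

```text
clock: 6.53
position: [0.5469, 0.1652, 0.1998]
orientation: [[-1.0, 0.001, -0.001], [0.001, 1.0, -0.001], [0.001, -0.001, -1.0]]
force: [-0.3, -0.9, -1.4]
opening: 0.0173
```

Run:
```python
from h import *
s=monitor.observe();print(s['clock'],s['position'],np.round(s['force'],1),np.round(s['orientation'],3).tolist(),np.round(s['joints'],1),s['opening'])
b=snapshot('wrist'); a=snapshot('scene'); ci=camera_info('wrist')
for i,m in enumerate(masks_of('wrist','chip_1')): print(round(m['p'],2),np.round(m['location']),np.round(ray('',m['location'],.072,ci),3))
save(np.hstack([cv2.resize(b,(400,300)),a[100:400,100:500][:300,:400]]) if False else np.hstack([b[:300,:400],a[110:300,130:330].repeat(1,0)[:190] if False else cv2.resize(a[100:250,150:350],(400,300))]),'w2')
```

```text
6.5333 [0.54690838 0.16521172 0.19977797] [-0.3 -0.9 -1.4] [[-1.0, 0.001, -0.001], [0.001, 1.0, -0.001], [0.001, -0.001, -1.0]] [-40.8  10.1  24.   97.9  -4.2  72.9  74.1] 0.017338619477200848
0.96 [122. 157.] [0.527 0.055 0.072]
0.82 [177. 208.] [0.572 0.097 0.072]
```

View pics/w2.png

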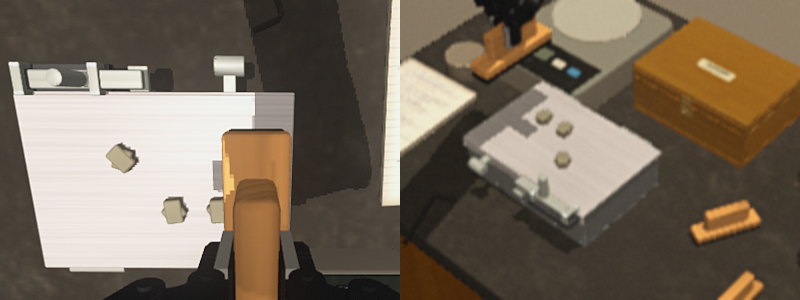

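The scraper is held straight. The chips are at (122,157), (175,210) and (217,210), the pin top at about (53,76), and the knob at (230,67).

Run:
```python
from h import *
ci=camera_info('wrist')
for p,z in [((14,94),.065),((294,94),.065),((45,268),.065),((229,66),.064),((53,76),.105),((217,210),.076)]: print(p,np.round(ray('',p,z,ci),4))
```

```text
(14, 94) [ 0.477  -0.0274  0.065 ]
(294, 94) [0.4784 0.1952 0.065 ]
(45, 268) [ 0.6314 -0.0305  0.065 ]
(229, 66) [0.457 0.144 0.064]
(53, 76) [0.4655 0.0289 0.105 ]
(217, 210) [0.5718 0.1316 0.076 ]
```

Call:
step_arm --xyz '[[0,7,20],[0,0,30],[0,0,25],[0,0,15],[0,0,7],[0,0,0],[0,0,0]]' --angular '[[0,0,0],[0,0,0],[0,0,0],[0,0,0],[0,0,0],[0,0,0],[0,0,0]]' --hand '[0,0,0,0,0,0,0]'

```text
clock: 7.27
position: [0.5479, 0.1713, 0.104]
orientation: [[-1.0, 0.005, 0.001], [0.005, 1.0, 0.0], [-0.001, 0.0, -1.0]]
force: [0.2, 0.5, -0.3]
opening: 0.0172
```

Run:
```python
from h import *
s=monitor.observe();print(s['clock'],s['position'],np.round(s['force'],1),s['opening'])
```

```text
7.2667 [0.5478753  0.17129842 0.10399771] [ 0.2  0.5 -0.3] 0.017212398372833285
```

Call:
step_arm --xyz '[[0,0,4],[0,0,0],[0,0,0]]' --angular '[[0,0,0],[0,0,0],[0,0,0]]' --hand '[0,0,0]'

```text
clock: 7.52
position: [0.5479, 0.1718, 0.1002]
orientation: [[-1.0, 0.004, 0.001], [0.004, 1.0, 0.001], [-0.001, 0.001, -1.0]]
force: [-0.3, -0.5, -0.8]
opening: 0.0173
```

Call:
step_arm --xyz '[[0,0,2],[0,0,0],[0,0,0]]' --angular '[[0,0,0],[0,0,0],[0,0,0]]' --hand '[0,0,0]'

```text
clock: 7.77
position: [0.5474, 0.1717, 0.0975]
orientation: [[-1.0, 0.004, 0.0], [0.004, 1.0, 0.0], [-0.0, 0.0, -1.0]]
force: [-0.4, -0.6, -2.2]
opening: 0.0171
```

Call:
step_arm --xyz '[[0,-5,0],[0,-9,0],[0,-9,0],[0,-9,0],[0,-9,0],[0,-9,0],[0,-9,0],[0,-9,0],[0,-9,0],[0,-9,0],[0,-9,0],[0,-9,0]]' --angular '[[0,0,0],[0,0,0],[0,0,0],[0,0,0],[0,0,0],[0,0,0],[0,0,0],[0,0,0],[0,0,0],[0,0,0],[0,0,0],[0,0,0]]' --hand '[0,0,0,0,0,0,0,0,0,0,0,0]'

```text
clock: 8.77
position: [0.547, 0.0668, 0.0974]
orientation: [[-1.0, 0.004, 0.0], [0.004, 1.0, 0.0], [-0.0, 0.0, -1.0]]
force: [0.4, -0.3, -1.9]
opening: 0.0169
```

Call:
step_arm --xyz '[[0,-6,0],[0,-6,0],[0,-6,0],[0,-6,0],[0,-6,0],[0,-6,0],[0,-6,0],[0,-6,0],[0,-6,0],[0,-6,0],[0,-6,0],[0,-6,0]]' --angular '[[0,0,0],[0,0,0],[0,0,0],[0,0,0],[0,0,0],[0,0,0],[0,0,0],[0,0,0],[0,0,0],[0,0,0],[0,0,0],[0,0,0]]' --hand '[0,0,0,0,0,0,0,0,0,0,0,0]'

```text
clock: 9.77
position: [0.5467, -0.005, 0.0974]
orientation: [[-1.0, 0.004, 0.0], [0.004, 1.0, 0.0], [-0.0, 0.0, -1.0]]
force: [-0.5, 0.4, -0.8]
opening: 0.0171
```

Call:
step_arm --xyz '[[0,-5,0],[0,-5,0],[0,-5,0],[0,-5,0],[0,-5,0],[0,-5,0],[0,-5,0],[0,0,0],[0,0,0]]' --angular '[[0,0,0],[0,0,0],[0,0,0],[0,0,0],[0,0,0],[0,0,0],[0,0,0],[0,0,0],[0,0,0]]' --hand '[0,0,0,0,0,0,0,0,0]'

```text
clock: 10.52
position: [0.5466, -0.0397, 0.0973]
orientation: [[-1.0, 0.004, 0.0], [0.004, 1.0, 0.0], [-0.0, 0.0, -1.0]]
force: [-0.3, 0.1, -1.9]
opening: 0.017
```

Run:
```python
from h import *
s=monitor.observe();print(s['clock'],s['position'],np.round(s['force'],1),s['opening'])
b=snapshot('wrist'); a=snapshot('scene')
save(np.hstack([cv2.resize(b,(400,300)),cv2.resize(a[100:280,160:400],(400,300))]),'w3')
```

```text
10.5167 [ 0.54657326 -0.03968223  0.09732254] [-0.3  0.1 -1.9] 0.016960283417919275
```

View pics/w3.png

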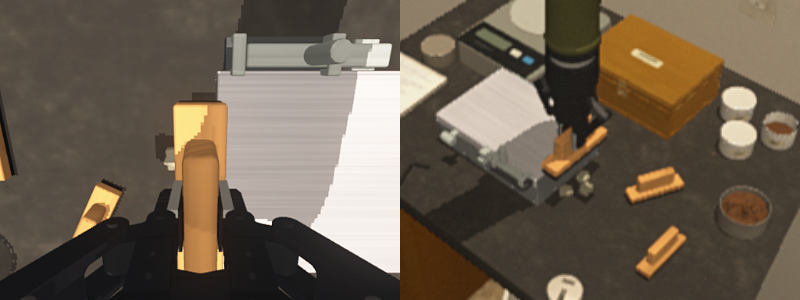

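All three chips now lie on the worktop just right of the box, at about (575,188) in the right half. Next I'll return the scraper.

Call:
step_arm --xyz '[[0,0,-30],[0,0,-35],[0,0,0],[0,0,0],[6.4,-33.8,0],[6.4,-33.8,0],[6.4,-33.8,0],[6.4,-33.8,0],[6.4,-33.8,0],[6.4,-33.8,0],[6.4,-33.8,0],[6.4,-33.8,0]]' --angular '[[0,0,0],[0,0,0],[0,0,0.067],[0,0,0.067],[0,0,0],[0,0,0],[0,0,0],[0,0,0],[0,0,0],[0,0,0],[0,0,0],[0,0,0]]' --hand '[0,0,0,0,0,0,0,0,0,0,0,0]'

```text
clock: 11.62
position: [0.4584, -0.3011, 0.1625]
orientation: [[-0.991, 0.136, 0.001], [0.136, 0.991, 0.0], [-0.001, 0.001, -1.0]]
force: [0.6, -1.1, -1.8]
opening: 0.0173
```

Call:
step_arm --xyz '[[6.4,-34,0],[0,0,20],[0,0,30],[0,0,30],[0,0,20],[0,0,20],[0,0,0],[0,0,0]]' --angular '[[0,0,0],[0,0,0],[0,0,0],[0,0,0],[0,0,0],[0,0,0],[0,0,0],[0,0,0]]' --hand '[0,0,0,0,0,0,0,0]'

```text
clock: 12.28
position: [0.4473, -0.3323, 0.0417]
orientation: [[-0.991, 0.137, -0.002], [0.137, 0.991, 0.001], [0.002, 0.001, -1.0]]
force: [1.0, -1.2, -0.7]
opening: 0.0171
```

Run:
```python
from h import *
s=monitor.observe();print(s['clock'],s['position'],np.round(s['force'],1),s['opening'],np.round(s['joints'],1))
```

```text
12.2833 [ 0.44725774 -0.33232054  0.04168671] [ 1.  -1.2 -0.7] 0.017086494146479902 [ -1.5  20.9  41.5 109.2 -16.5  56.1 129.6]
```

Lower about 10 mm more, release, and rise.

Call:
step_arm --xyz '[[0,0,5],[0,0,4],[0,0,2],[0,0,0]]' --angular '[[0,0,0],[0,0,0],[0,0,0],[0,0,0]]' --hand '[0,0,0,0]'

```text
clock: 12.62
position: [0.4484, -0.3332, 0.0319]
orientation: [[-0.991, 0.137, 0.001], [0.137, 0.991, -0.0], [-0.001, -0.0, -1.0]]
force: [0.9, 0.7, -1.2]
opening: 0.0169
```

Call:
step_arm --xyz '[[0,0,1],[0,0,0.5],[0,0,0],[0,0,0],[0,0,0],[0,0,0],[0,0,0],[0,0,-15],[0,0,-35],[0,0,-40],[0,0,-40],[0,0,-40]]' --angular '[[0,0,0],[0,0,0],[0,0,0],[0,0,0],[0,0,0],[0,0,0],[0,0,0],[0,0,0],[0,0,0],[0,0,0],[0,0,0],[0,0,0]]' --hand '[0,0,0,55,55,55,55,55,55,55,55,55]'

```text
clock: 13.62
position: [0.4472, -0.3329, 0.2013]
orientation: [[-0.99, 0.138, -0.001], [0.138, 0.99, 0.0], [0.001, 0.0, -1.0]]
force: [1.2, 0.8, -0.2]
opening: 0.0547
```

```bash
sed -i "s/'w1'/'w4'/" scr.py; python3 scr.py
```

```text
[ 0.45088848 -0.33595934  0.20973075] [ -6.6   9.4  45.4  99.6  -7.2  73.2 122.4]
[200.80641231  35.86722829] [    0     0   512   101 28726] [ 0.3121 -0.3263] [0.0804 0.4638] 0.02865825966000557
[257.37311252 170.15440818] [ 230  113   44  125 2053] [ 0.4577 -0.3376] [0.0412 0.1262] 82.89956665039062
[364.3719611  224.35494327] [ 347  181   37   91 1234] [ 0.5267 -0.2294] [0.1011 0.034 ] 0.1138119250535965
[458.83655914 281.22043011] [432 255  52  56 930] [ 0.6031 -0.1268] [0.0707 0.042 ] 49.625301361083984
[318.2450495  337.56683168] [301 326  31  28 404] [ 0.6533 -0.2928] [0.029  0.0375] 70.48576354980469
```

The scraper stands where it started. Now to the knob.

Call:
step_arm --xyz '[[0,0,0],[0,0,0],[-1,39.7,0],[-1,39.7,0],[-1,39.7,0],[-1,39.7,0],[-1,39.7,0],[-1,39.7,0],[-1,39.7,0],[-1,39.7,0],[0,39.7,0],[0,39.7,0]]' --angular '[[0,0,-0.07],[0,0,-0.07],[0,0,0],[0,0,0],[0,0,0],[0,0,0],[0,0,0],[0,0,0],[0,0,0],[0,0,0],[0,0,0],[0,0,0]]' --hand '[55,55,55,55,55,55,55,55,55,55,55,55]'

```text
clock: 14.67
position: [0.4544, 0.0659, 0.1997]
orientation: [[-1.0, -0.002, 0.0], [-0.002, 1.0, 0.001], [-0.0, 0.001, -1.0]]
force: [1.6, 0.1, -0.3]
opening: 0.055
```

Call:
step_arm --xyz '[[0,39.7,0],[0,39.7,0],[0,0,0],[0,0,0]]' --angular '[[0,0,0],[0,0,0],[0,0,0],[0,0,0]]' --hand '[55,55,55,55]'

```text
clock: 15.0
position: [0.4541, 0.1458, 0.1993]
orientation: [[-1.0, -0.008, -0.001], [-0.008, 1.0, -0.001], [0.001, -0.001, -1.0]]
force: [0.4, -0.4, -0.3]
opening: 0.055
```

Run:
```python
from h import *
s=monitor.observe();print(s['clock'],s['position'],np.round(s['force'],1),s['opening'],np.round(s['joints'],1),np.round(s['orientation'],3).tolist())
ci=camera_info('wrist'); b=snapshot('wrist'); save(b,'w5')
```

```text
15.0 [0.45409858 0.14580175 0.19925207] [ 0.4 -0.4 -0.3] 0.055016678095406064 [-36.   -2.   14.7 109.9   0.6  72.1  69. ] [[-1.0, -0.008, -0.001], [-0.008, 1.0, -0.001], [0.001, -0.001, -1.0]]
```

View pics/w5.png

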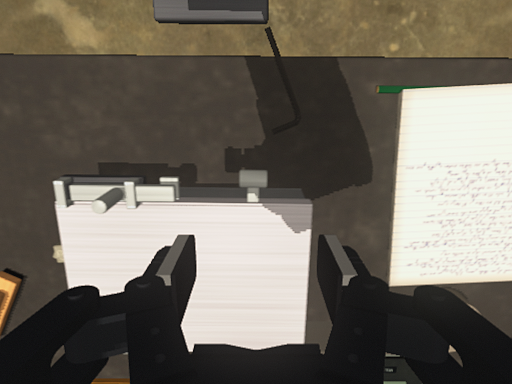

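The lid is bare. The knob is at (253,178) and the pin top at about (100,207).

Run:
```python
from h import *
ci=camera_info('wrist')
for p,z in [((240,172),.062),((267,172),.062),((254,187),.062),((100,207),.105),((275,132),0)]: print(p,np.round(ray('',p,z,ci),4))
for z in (.064,.048): print(np.round(proj('',[.456,.144,z],ci)))
```

```text
(240, 172) [0.4495 0.1305 0.062 ]
(267, 172) [0.4494 0.1536 0.062 ]
(254, 187) [0.4627 0.1425 0.062 ]
(100, 207) [0.4667 0.0281 0.105 ]
(275, 132) [0.4225 0.1631 0.    ]
[256. 180.]
[256. 176.]
```

Call:
step_arm --xyz '[[-1,-3,0],[0,0,35],[0,0,35],[0,0,35],[0,0,30],[0,0,15],[0,0,12],[0,0,0],[0,0,0]]' --angular '[[0,0,0],[0,0,0],[0,0,0],[0,0,0],[0,0,0],[0,0,0],[0,0,0],[0,0,0],[0,0,0]]' --hand '[55,55,55,55,55,55,55,55,55]'

```text
clock: 15.8
position: [0.4557, 0.1386, 0.0377]
orientation: [[-1.0, 0.001, -0.001], [0.001, 1.0, -0.001], [0.001, -0.001, -1.0]]
force: [0.4, -0.4, 1.1]
opening: 0.0553
```

Call:
step_arm --xyz '[[0,0,0],[0,0,0],[0,0,0],[0,0,0],[0,0,0],[0,0,0],[0,0,0]]' --angular '[[0,0,0],[0,0,0],[0,0,0],[0,0,0],[0,0,0],[0,0,0],[0,0,0]]' --hand '[15,15,15,15,15,15,15]'

```text
clock: 16.38
position: [0.4568, 0.1435, 0.0397]
orientation: [[-1.0, -0.003, 0.003], [-0.003, 1.0, 0.005], [-0.003, 0.005, -1.0]]
force: [-1.2, 5.8, 3.6]
opening: 0.0224
```

Call:
step_arm --xyz '[[0,0,-2],[0,0,-2],[0,0,-2],[0,0,0],[0,0,0]]' --angular '[[0,0,0],[0,0,0],[0,0,0],[0,0,0],[0,0,0]]' --hand '[0,0,0,0,0]'

```text
clock: 16.8
position: [0.4568, 0.1435, 0.0452]
orientation: [[-1.0, -0.003, 0.003], [-0.003, 1.0, 0.005], [-0.003, 0.005, -1.0]]
force: [2.6, 6.4, -3.0]
opening: 0.0226
```

Call:
step_arm --xyz '[[0,0,-2],[0,0,-2],[0,0,-1],[0,0,0],[0,0,0]]' --angular '[[0,0,0],[0,0,0],[0,0,0],[0,0,0],[0,0,0]]' --hand '[0,0,0,0,0]'

```text
clock: 17.22
position: [0.4567, 0.1435, 0.0473]
orientation: [[-1.0, -0.003, 0.004], [-0.003, 1.0, 0.004], [-0.004, 0.004, -1.0]]
force: [11.5, 10.2, -25.7]
opening: 0.0221
```

The lid is caught: it rose only a few millimetres and stopped hard at about 26 N. I'll lower it, release, and go to the pin.

Call:
step_arm --xyz '[[0,0,4],[0,0,4],[0,0,3],[0,0,0],[0,0,0],[0,0,0],[0,0,0],[0,0,-15],[0,0,-30],[0,0,-35],[0,0,-25],[0,0,0]]' --angular '[[0,0,0],[0,0,0],[0,0,0],[0,0,0],[0,0,0],[0,0,0],[0,0,0],[0,0,0],[0,0,0],[0,0,0],[0,0,0],[0,0,0]]' --hand '[0,0,0,50,50,50,50,50,50,50,50,50]'

```text
clock: 18.22
position: [0.4593, 0.1414, 0.1485]
orientation: [[-1.0, -0.002, 0.009], [-0.002, 1.0, 0.004], [-0.009, 0.004, -1.0]]
force: [0.5, 0.1, -0.1]
opening: 0.0502
```

Call:
step_arm --xyz '[[-2,-23,0],[-2,-23,0],[-2,-23,0],[-2,-23,0],[-2,-22,0],[0,0,0],[0,0,0]]' --angular '[[0,0,0],[0,0,0],[0,0,0],[0,0,0],[0,0,0],[0,0,0],[0,0,0]]' --hand '[50,50,50,50,50,50,50]'

```text
clock: 18.8
position: [0.4658, 0.0251, 0.1426]
orientation: [[-1.0, 0.001, -0.0], [0.001, 1.0, 0.0], [0.0, 0.0, -1.0]]
force: [0.0, 0.3, 0.6]
opening: 0.0501
```

Run:
```python
from h import *
s=monitor.observe();print(s['clock'],s['position'],np.round(s['force'],1),s['opening'],np.round(s['joints'],1),np.round(s['orientation'],3).tolist())
b=snapshot('wrist'); save(b,'w6'); ci=camera_info('wrist')
for y in (.03,.0): print(np.round(proj('',[.466,y,.105],ci)))
for m in masks_of('wrist','bolt_pin'): print(m['p'],m['location'],m['pixels'].sum(), np.round(ray('',m['location'],.105,ci),3))
```

```text
18.8 [0.46579158 0.02513089 0.14260558] [0.  0.3 0.6] 0.050094760124300336 [-28.7  -0.8  22.3 115.5   0.3  65.3  83.4] [[-1.0, 0.001, -0.0], [0.001, 1.0, 0.0], [0.0, 0.0, -1.0]]
[261. 221.]
[208. 221.]
0.71 [262.9, 202.5] 2843 [0.455 0.031 0.105]
```

View pics/w6.png

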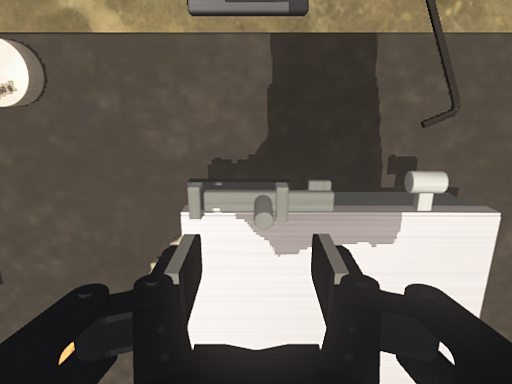

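The pin top is at (264,217), directly between the fingers.

Call:
step_arm --xyz '[[0,4,15],[0,0,20],[0,0,15],[0,0,7],[0,0,0],[0,0,0],[0,0,0],[0,0,0],[0,0,0],[0,0,0],[0,0,0],[0,0,0]]' --angular '[[0,0,0],[0,0,0],[0,0,0],[0,0,0],[0,0,0],[0,0,0],[0,0,0],[0,0,0],[0,0,0],[0,0,0],[0,0,0],[0,0,0]]' --hand '[50,50,50,50,50,50,0,0,0,0,0,0]'

```text
clock: 19.9
position: [0.4667, 0.0297, 0.0869]
orientation: [[-1.0, -0.002, 0.002], [-0.002, 1.0, -0.0], [-0.002, -0.0, -1.0]]
force: [-0.9, -3.3, 6.1]
opening: 0.0093
```

Call:
step_arm --xyz '[[0,-4,0],[0,-5,0],[0,-5,0],[0,-5,0],[0,-5,0],[0,-4,0],[0,-2,0],[0,0,0],[0,0,0]]' --angular '[[0,0,0],[0,0,0],[0,0,0],[0,0,0],[0,0,0],[0,0,0],[0,0,0],[0,0,0],[0,0,0]]' --hand '[0,0,0,0,0,0,0,0,0]'

```text
clock: 20.65
position: [0.4666, 0.001, 0.0869]
orientation: [[-1.0, -0.002, 0.001], [-0.002, 1.0, 0.001], [-0.001, 0.001, -1.0]]
force: [-0.6, 1.3, 6.2]
opening: 0.0096
```

Call:
step_arm --xyz '[[0,0,0],[0,0,0],[0,0,0],[0,0,0],[0,0,-15],[0,0,-25],[0,0,-20],[0,0,0],[0,0,0]]' --angular '[[0,0,0],[0,0,0],[0,0,0],[0,0,0],[0,0,0],[0,0,0],[0,0,0],[0,0,0],[0,0,0]]' --hand '[45,45,45,45,45,45,50,50,50]'

```text
clock: 21.4
position: [0.4668, 0.0006, 0.1467]
orientation: [[-1.0, -0.002, 0.002], [-0.002, 1.0, 0.001], [-0.002, 0.001, -1.0]]
force: [-0.2, 1.2, -0.3]
opening: 0.0502
```

Call:
step_arm --xyz '[[2,28,0],[2,28,0],[2,28,0],[2,28,0],[2,29,0],[0,0,0],[0,0,0]]' --angular '[[0,0,0],[0,0,0],[0,0,0],[0,0,0],[0,0,0],[0,0,0],[0,0,0]]' --hand '[50,50,50,50,50,50,50]'

```text
clock: 21.98
position: [0.4545, 0.1427, 0.1444]
orientation: [[-1.0, -0.006, -0.002], [-0.006, 1.0, -0.001], [0.002, -0.001, -1.0]]
force: [0.6, -0.9, 0.2]
opening: 0.0502
```

Run:
```python
from h import *
s=monitor.observe();print(s['clock'],s['position'],np.round(s['force'],1),s['opening'],np.round(s['orientation'],3).tolist())
b=snapshot('wrist'); save(b,'w7'); ci=camera_info('wrist')
for X in ([.457,.143,.064],[.466,.0,.105],[.466,.03,.105]): print(np.round(proj('',X,ci)))
```

```text
21.9833 [0.45448691 0.14267696 0.1443615 ] [ 0.6 -0.9  0.2] 0.05019498815902617 [[-1.0, -0.006, -0.002], [-0.006, 1.0, -0.001], [0.002, -0.001, -1.0]]
[258. 201.]
[ 15. 236.]
[ 66. 236.]
```

View pics/w7.png

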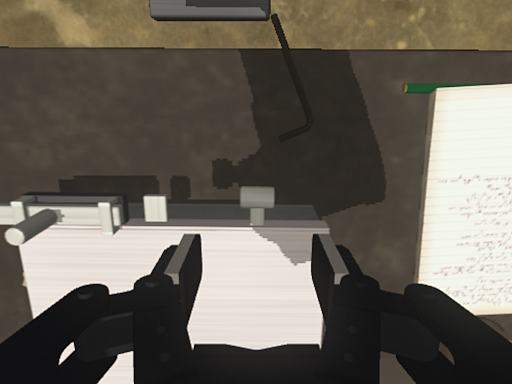

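The pin top is at (17,235), the predicted fully drawn position, and the bolt is clear of the lug at (155,208). Next I'll grip the knob again.

Call:
step_arm --xyz '[[-1,0,20],[0,0,30],[0,0,30],[0,0,16],[0,0,10],[0,0,0],[0,0,0],[0,0,0],[0,0,0],[0,0,0],[0,0,0],[0,0,0]]' --angular '[[0,0,0],[0,0,0],[0,0,0],[0,0,0],[0,0,0],[0,0,0],[0,0,0],[0,0,0],[0,0,0],[0,0,0],[0,0,0],[0,0,0]]' --hand '[50,50,50,50,50,50,0,0,0,0,0,0]'

```text
clock: 23.03
position: [0.4577, 0.1435, 0.0414]
orientation: [[-1.0, -0.003, 0.003], [-0.003, 1.0, 0.003], [-0.003, 0.003, -1.0]]
force: [-1.1, 5.5, 1.9]
opening: 0.0223
```

Call:
step_arm --xyz '[[0,0,-7.8],[-0.3,0,-7.8],[-0.7,0,-7.7],[-1,0,-7.7],[-1.3,0,-7.7],[-1.7,0,-7.6],[0,0,0]]' --angular '[[0,0,0],[0,0,0],[0,0,0],[0,0,0],[0,0,0],[0,0,0],[0,0,0]]' --hand '[0,0,0,0,0,0,0]'

```text
clock: 23.62
position: [0.4636, 0.1435, 0.0885]
orientation: [[-1.0, -0.003, 0.005], [-0.003, 1.0, 0.004], [-0.005, 0.004, -1.0]]
force: [3.8, 5.4, -4.8]
opening: 0.0225
```

The lid opens freely, at about 5 N. Carrying on along the arc.

Call:
step_arm --xyz '[[-2,0,-7.5],[-2.3,0,-7.4],[-2.7,0,-7.3],[-3,0,-7.2],[-3.3,0,-7],[-3.6,0,-6.9],[0,0,0]]' --angular '[[0,0,0],[0,0,0],[0,0,0],[0,0,0],[0,0,0],[0,0,0],[0,0,0]]' --hand '[0,0,0,0,0,0,0]'

```text
clock: 24.2
position: [0.4806, 0.1435, 0.1313]
orientation: [[-1.0, -0.003, 0.005], [-0.003, 1.0, 0.004], [-0.005, 0.004, -1.0]]
force: [4.6, 6.1, -6.8]
opening: 0.0221
```

Call:
step_arm --xyz '[[-3.9,0,-6.7],[-4.2,0,-6.6],[-4.5,0,-6.4],[-4.7,0,-6.2],[-5,0,-6],[-5.2,0,-5.7],[0,0,0],[0,0,0],[0,0,0]]' --angular '[[0,0,0],[0,0,0],[0,0,0],[0,0,0],[0,0,0],[0,0,0],[0,0,0],[0,0,0],[0,0,0]]' --hand '[0,0,0,0,0,0,0,0,0]'

```text
clock: 24.95
position: [0.5062, 0.1434, 0.1669]
orientation: [[-1.0, -0.003, 0.001], [-0.003, 1.0, 0.002], [-0.001, 0.002, -1.0]]
force: [3.0, 5.7, -7.2]
opening: 0.0227
```

Run:
```python
from h import *
s=monitor.observe();print(s['clock'],s['position'],np.round(s['force'],1),s['opening'],np.round(s['orientation'],3).tolist())
b=snapshot('wrist'); a=snapshot('scene'); save(np.hstack([cv2.resize(b,(400,300)),cv2.resize(a[80:305,130:430],(400,300))]),'w8')
for n in ['chip_1']: print([(round(m['p'],2),np.round(m['location'])) for m in masks_of('scene',n)])
```

```text
24.95 [0.50623053 0.14337082 0.16686497] [ 3.   5.7 -7.2] 0.02265159434636411 [[-1.0, -0.003, 0.001], [-0.003, 1.0, 0.002], [-0.001, 0.002, -1.0]]
[(0.53, array([260., 212.])), (0.46, array([271., 217.]))]
```

View pics/w8.png

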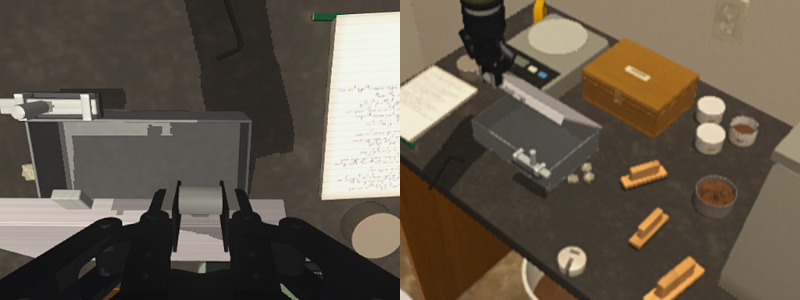

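The lid stands open at about 45° with the knob between the pads. The chips are at (580,172) on the worktop, and the scraper and bystanders are in place.

```bash
python3 -c "
from h import *
print(arm.hand_in()); s=monitor.observe(); print(s['clock'],s['position'],s['opening'])"
```

```text
the job is handed in; nothing more can be done
None
the job is handed in; nothing more can be done
```

The job is done and handed in, at about 25 s on the robot's clock. The gripper is holding the lid at about 45°.

- **Chips:** I pushed all three off the right edge of the lid with the 120 mm scraper, keeping the gripper clear of them. Then I stood the scraper back on the worktop at its original spot. The pictures show the lid bare and the chips on the worktop beside the box.
- **Bolt:** I tugged the knob first. It rose only about 6–8 mm (about 5 mm expected) and stopped hard at about 26 N, so the bolt had caught the lid. I drew the pin back 29 mm, and a wrist picture showed it fully drawn and clear of the lug.
- **Lid:** It then lifted freely, at about 5–7 N. From the change in gripper position I work out the angle as about 45°. The finger opening was 22.7 mm on the 24 mm knob.

**Checks that fell short:**
- In its last check the network reported only two of the three chips. I counted all three by eye in the scene picture taken just after the push.
- I compared the bystanders only by eye in the last picture; they looked unmoved, but not all of them were in view.
- I could not read the state again after handing in, so the one-second hold afterwards is unchecked.

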